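# Test the grinder's stop button and reset it

## Robot

A 6-joint arm with a two-finger parallel gripper is mounted at the origin on the work surface. World frame = base frame: x ahead of the robot, y to its left, z up, the work surface at z = 0. Lengths are in m, angles in rad, forces in N, time in s.
With the tool pointing down it reaches from about 0.35 to 0.975 m from the base axis. Payload 4.9 kg.
Tool frame: the origin (TCP) lies at the very end of the fingers, on their centre line; the grasp point (between the pads) lies 19 mm behind it (manip.tcp_to_grasp is the distance from the TCP to the grasp point, in m); z points along the fingers, y is the direction in which the jaws open and shut (so a half turn about z gives the same grasp; the last joint's range is limited). The gripper opens to 85 mm and grips with 20 to 120 N. Pads are 22 mm wide; open, the fingers measure 114 mm over their backs; the gripper's body (76 mm by 85 mm) begins 54 mm behind the grasp point. The pads swing forward as they close: fully open they stand 13 mm farther back than shut.
Start: joints at [-1.374, 0.053, 1.613, -0, 1.476, -0.119], TCP at [0.194, -0.594, 0.231] pointing down, gripper open.
Joint ranges: [-3.01, 3.01], [-1.01, 2.22], [0.06, 2.58], [-1.02, 4.17], [0.09, 2.62], [-3.14, 3.14]. Speed limits (rad/s): [2.57, 2.57, 3.14, 3.14, 3.14, 3.14].

## Interface

Orientations are given as a unit quaternion [w, x, y, z].
In Python, from plant import sensors, cams, job, finder, manip gives the robot as it stands.
- The arm moves only by the shell command python3 -m pendant 'ROWS'. ROWS is JSON, a list of rows, each an object of numbers: "wx", "wy", "wz": the turn, a rotation vector about the tool's x, y, z in degrees; "dx", "dy", "dz": the shift along the tool's x, y, z in m; "hand": the gripper's target within -1 to 1 (fully open at 1, half-way at 0, shut at -1). A call has 1 to 20 rows; each row is the pose to reach, as a shift and turn from the pose commanded when the call began, along the tool's axes at that moment; what a row does not reach only later rows make up. A row lasts 1/12 s, in which the tool goes at most 41.7 mm and 7.16 degrees, less where a joint would pass 70% of its speed; a pose out of reach is approached as far as the arm can. A call with a gripper value outside its range is refused whole. The fingers move at their own pace and stop on an object; the grip force is fixed at half the most. Time passes only in rows, so rows that repeat a pose let the fingers close. It gives the time, the measured TCP pose, the force and the opening at its end, in the units of the state.
- sensors.state(): the state, without advancing time (a new reading comes with each control period).
- cams.grab_frame(name): name is "scene" or "side" or "wrist"; returns (picture, depth): 480x640x3 uint8, red, green, blue; 480x640 float32, m along the optical axis (not along the pixel's ray), 0 where there is no reading.
- cams.calibration(name): a dict with "fov_y" (degrees; the focal length in pixels is half the picture's height over the tangent of half this angle, whatever the lens; pixels are square), "cx", "cy" (the principal point, pixels), "k1" (the pictures are not rectified: a ray, as slopes to the right and down, at radius r is drawn at 1 + k1 r^2 times it, then the intrinsics apply), "pose" (4x4, takes a point from camera to world coordinates); the wrist camera has in their place "hand_eye" (4x4, takes a point from camera to tool coordinates, whose origin is the TCP and whose axes are the flange's). Camera axes: x right, y down, z forward; pixel columns grow to the right and rows downward; lengths in m; the calibration is good to about 2 mm. A picture is of the moment at which its call begins: read the wrist's pose just before it. calibration takes no time and is no camera call.
- job.job_done(): hands the job in, once; it reports no verdict.
Trained networks look in the newest picture that a camera, given by its name, has taken for a name from the list of things; names that differ only in an ending like _2 or _b are one class to them, and where a whole thing is asked for, a point or a joint stands for the part that bears it (a point fixed in the world has none). Each returns a list of dicts, best first, with "score" (0 to 1); they miss things now and then, are a little off and sometimes report something else, mostly with a low value. They report only what shows in the picture. A call takes as long as a camera call.
- finder.look_for(camera, thing): "position" ([x, y, z] in m, in world coordinates, good to about 4 mm: the middle of the surface that is visible of it).
The state is a dict: "time": time; "joint_pos": joint angles; "joint_vel": joint speeds; "joint_efforts": joint torques, N m; "tool_pos": TCP position; "tool_rot": TCP orientation; "contact_force": force on the tool from outside, world axes, zero at the start; "ft_torque": the same for the moment, N m; "gripper_width": opening from 0.0 (shut) to 1.0 (fully open).
Only numpy, scipy, OpenCV 4.12 (cv2) and the standard library are available. Lean on these libraries where they do the work, as an engineer would, in place of code of your own. Each camera call takes 0.05 s, during which the arm holds its last target. There are 200 camera calls.

## Task

Before the bench grinder is used, test its latching stop button: push the big winged mushroom head all the way in with a fingertip until it stays down, then push one of its wings round clockwise (seen from above) until the head has come all the way back out, and take the hand away. Only push, do not grip the head; leave the small start button on the same box unpressed and the padlock, ring handle and rim lock where they lie.

Things in the scene. Friction and masses are not known exactly. Their poses are not given: they have to be found in the camera images.
- stop_box: grey metal button box screwed to the bench, 140 (x) x 230 (y) x 60 mm high; origin at the centre of its underside, z up. On its flat top, in the box's own frame: the mushroom stop at x 0, y +45 mm; the small start button at x 0, y -75 mm
- head_top (a point): centre of the flat top of the black mushroom stop head, on its vertical axis; moves with the head: 110 mm above the bench when out, 102 mm when pressed in. The dome is 52 mm in diameter and 30 mm tall (its flat top is 26 mm across). Gap from box top to underside of head and wings: 20 mm when out, 12 mm when in
- wing_a (a point): middle of one of the head's two opposite radial wings, 45 mm from the axis, 19 mm below the head's top, halfway through the wing's thickness; on the box's +x side when at rest; moves with the head. A wing runs from the dome to 55 mm from the axis, is 12 mm thick and 22 mm tall, its top 8 mm below the head's top; its upright flat sides are for a finger to push
- wing_b (a point): the same point of the opposite wing, on the box's -x side
- stop_press (a joint): how far the head is pressed in, m: 0 out, 0.008 fully in (hard stop). Pushing it in takes about 3 N, lifting it about 5 N (friction), and it stays where it is left
- stop_twist (a joint): how far the head is turned clockwise seen from above, rad: 0 at rest, 1.0 at its stop; a weak spring (under 0.1 N m) turns it back to 0 when let go. A cam lifts the pressed head as it turns, about 10 mm per rad: turning a fully pressed head to 0.8 rad or more drives it fully out. A head that is out turns freely; pressing it turns it back to 0
- start_top (a point): centre of the top of the small black start button, 24 mm in diameter, in a round 37 mm collar 8 mm high, 69 mm above the bench; not to be pressed
- start_button (a joint): how far the start button is pressed, m: 0 out, 0.005 fully in (spring return)
- padlock: brass padlock lying flat, loose: body 50 x 55 x 22 mm and a steel shackle reaching 60 mm from the origin along +x; origin at the centre of the body's underside
- ring_handle: blackened iron ring handle lying flat, loose: ring 80 mm across, 12 mm thick, origin at its centre on the bench; its small mounting plate 30 x 45 x 10 mm reaches 63 mm from the origin along +x, stub 16 mm high
- rim_lock: heavy bronze rim lock lying flat, loose: 90 x 130 x 32 mm with a faceplate 150 x 42 mm on its -x side and a bolt reaching 66 mm from the origin along -x; origin at the centre of its underside

How it is judged:
On the way, in this order (a step that is already met when the one before it is completed fails the run):
1. the stop head is pressed all the way in (7 mm or more) (value of joint stop_press above 0.007 m), for 0.2 s.
2. the head is turned clockwise and has come out (turned over 0.6 rad, less than 1.5 mm in) (value of joint stop_twist above 0.6 rad and value of joint stop_press below 0.0015 m), for 0.1 s.
At the end, for the whole second after the job is handed in: The stop head was pressed in (at least 7 of 8 mm), then turned clockwise until it was out, and is now out (less than 1.5 mm in) and turned back to rest (less than 0.1 rad); the start button is out; padlock, ring handle and rim lock lie within 15 mm of where they were (value of joint stop_press below 0.0015 m and value of joint stop_twist below 0.1 rad and value of joint start_button below 0.001 m and distance of each of padlock, ring_handle, rim_lock from where it was at the start of the episode below 0.015 m); the robot touches nothing.
It fails at once if the start button is pressed (over 2.5 mm) (value of joint start_button above 0.0025 m).
It fails at once if the head is gripped (over 35 N between fingers and head while it is between its stops: less than 7.5 mm in and turned less than 0.9 rad) (contact force between the fingers and stop_twist above 35 N and value of joint stop_press below 0.0075 m and value of joint stop_twist below 0.9 rad).
It fails at once if the padlock, ring handle or rim lock is lifted or shifted over 15 mm (distance of any of padlock, ring_handle, rim_lock from where it was at the start of the episode above 0.015 m).
It also fails if it takes over 43 s, if anything falls off the work surface, if the arm or the gripper's body presses on something with over 40 N, if the wrist force passes 120 N, or if a joint passes its speed limit or range.

## Working session

There is one attempt and no reset: what is moved stays moved. The work goes in short steps, Python scripts to look and compute and a shell command to move; the robot and the scene stay as the last step left them, time stands still between calls to the robot, and variables do not carry over. Pictures are saved under pics/ and viewed, about 8 in all and at most 12, crops included, and the job is handed in when it is done.

```bash
mkdir -p pics; ls
cat > h.py <<'E'
import numpy as np, cv2
from plant import sensors, cams, job, finder, manip
from scipy.spatial.transform import Rotation as R
def rot(q): return R.from_quat([q[1],q[2],q[3],q[0]]).as_matrix()
def cloud(name):
    s=sensors.state(); img,d=cams.grab_frame(name); c=cams.calibration(name)
    f=240/np.tan(np.radians(c["fov_y"])/2); K=np.array([[f,0,c["cx"]],[0,f,c["cy"]],[0,0,1.]])
    v,u=np.mgrid[:480,:640]; p=np.stack([u,v],-1).reshape(-1,1,2).astype(float)
    n=cv2.undistortPoints(p,K,np.array([c["k1"],0,0,0.])).reshape(480,640,2)
    P=np.concatenate([n,np.ones((480,640,1))],-1)*d[...,None]
    if "pose" in c: T=np.array(c["pose"])
    else:
        W=np.eye(4); W[:3,:3]=rot(s["tool_rot"]); W[:3,3]=s["tool_pos"]; T=W@np.array(c["hand_eye"])
    X=P@T[:3,:3].T+T[:3,3]; X[d==0]=np.nan
    return img,X
E
python3 - <<'E'
from h import *
np.set_printoptions(precision=4,suppress=True)
s=sensors.state(); print(s["time"],s["tool_pos"],rot(s["tool_rot"]),s["contact_force"],s["gripper_width"])
ims=[]
for n in ["scene","side"]:
    img,X=cloud(n); np.save(n+".npy",X); ims.append(img); cv2.imwrite(f"pics/{n}0.png",img[...,::-1])
    for t in ["stop_box","head_top","wing_a","start_top","padlock","ring_handle","rim_lock"]:
        print(n,t,[(np.round(r["position"],3),round(r["score"],2)) for r in finder.look_for(n,t)[:2]])
E
```

```text
pics
0.0 [ 0.194  -0.5935  0.2301] [[ 0.9505  0.3106 -0.0004]
 [ 0.3106 -0.9505  0.0021]
 [ 0.0003 -0.0021 -1.    ]] [-0.2829  0.2348  0.4704] 1.0014671315576005
scene stop_box [(array([ 0.556, -0.048,  0.063]), 0.69), (array([ 0.493, -0.243,  0.011]), 0.35)]
scene head_top [(array([0.54 , 0.002, 0.108]), 0.84)]
scene wing_a [(array([ 0.544, -0.   ,  0.104]), 0.58)]
scene start_top [(array([ 0.529, -0.117,  0.071]), 0.63)]
scene padlock [(array([0.528, 0.13 , 0.024]), 0.83), (array([ 0.554, -0.045,  0.061]), 0.37)]
scene ring_handle [(array([ 0.49 , -0.242,  0.009]), 0.6)]
scene rim_lock [(array([ 0.528, -0.118,  0.073]), 0.24)]
side stop_box [(array([0.523, 0.021, 0.06 ]), 0.67)]
side head_top [(array([0.533, 0.009, 0.1  ]), 0.83)]
side wing_a [(array([0.528, 0.008, 0.101]), 0.62), (array([ 0.526, -0.117,  0.068]), 0.62)]
side start_top [(array([ 0.528, -0.118,  0.067]), 0.41)]
side padlock [(array([0.524, 0.14 , 0.02 ]), 0.84)]
side ring_handle [(array([ 0.491, -0.267,  0.01 ]), 0.9)]
side rim_lock [(array([ 0.682, -0.082,  0.03 ]), 0.95)]
```

Run:
```python
from h import *
np.set_printoptions(precision=4,suppress=True)
a=cv2.imread("pics/scene0.png");b=cv2.imread("pics/side0.png")
cv2.imwrite("pics/both.png",cv2.resize(np.vstack([a,b]),(448,600)) if 0 else cv2.resize(np.hstack([a,b]),(800,300)))
for n in ["scene","side"]:
    X=np.load(n+".npy").reshape(-1,3); X=X[np.isfinite(X[:,0])]
    near=np.hypot(X[:,0]-.54,X[:,1])<.075
    top=X[near&(abs(X[:,2]-.110)<.004)]
    print(n,"top",len(top),top.mean(0),(top.min(0)+top.max(0))/2,top.min(0),top.max(0))
    w=X[near&(abs(X[:,2]-.100)<.0035)]; d=np.hypot(w[:,0]-.538,w[:,1]-.004); w=w[d>.033]
    print(" wingtops",len(w)); 
    if len(w)>5:
        m=cv2.kmeans(w.astype(np.float32),2,None,(3,20,.0001),5,2); print(m[2], np.bincount(m[1].ravel()))
    bx=X[(np.hypot(X[:,0]-.54,X[:,1]+.045)<.16)&(abs(X[:,2]-.06)<.004)]
    print(" box",len(bx),cv2.minAreaRect(bx[:,:2].astype(np.float32)))
```

```text
scene top 429 [0.5373 0.0027 0.1091] [0.5371 0.0034 0.1099] [ 0.5145 -0.0186  0.106 ] [0.5598 0.0254 0.1137]
 wingtops 157
[[ 0.581  -0.0007  0.101 ]
 [ 0.4934  0.0058  0.101 ]] [82 75]
 box 8018 ((0.5325113534927368, -0.04244986176490784), (0.23091576993465424, 0.1414552479982376), 85.49864196777344)
side top 242 [0.535  0.0059 0.1084] [0.5354 0.0031 0.1086] [ 0.5158 -0.0177  0.106 ] [0.555  0.0239 0.1113]
 wingtops 140
[[0.5798 0.0017 0.1002]
 [0.4933 0.0086 0.1   ]] [56 84]
 box 4264 ((0.5321202874183655, -0.040614642202854156), (0.2314944863319397, 0.13869279623031616), 85.72471618652344)
```

View pics/scene0.png

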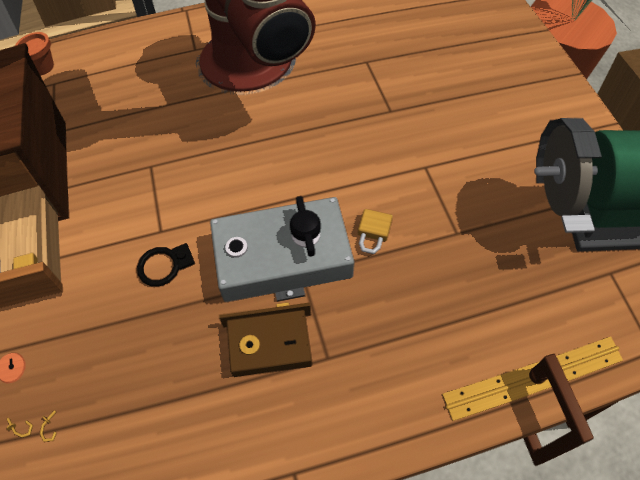

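View pics/side0.png

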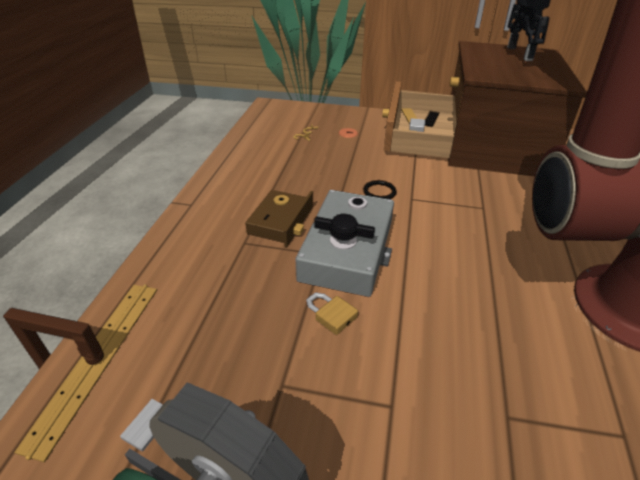

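The scene picture shows the head at about (305,228) on the grey box, its wings along ±x. The start button is at (235,246), the padlock at (375,228), the ring at (160,265) and the rim lock at (265,340). Both cameras put the head near (0.537, 0.003) with the box yawed about -4.4°, and the heights match the given ones. Next I move above the head with the hand shut.

```bash
python3 -m pendant '[{"dx":0.511,"dy":-0.461,"wz":22.5,"hand":-1},{"dx":0.511,"dy":-0.461,"wz":22.5,"hand":-1},{"dx":0.511,"dy":-0.461,"wz":22.5,"hand":-1},{"dx":0.511,"dy":-0.461,"wz":22.5,"hand":-1},{"dx":0.511,"dy":-0.461,"wz":22.5,"hand":-1},{"dx":0.511,"dy":-0.461,"wz":22.5,"hand":-1},{"dx":0.511,"dy":-0.461,"wz":22.5,"hand":-1},{"dx":0.511,"dy":-0.461,"wz":22.5,"hand":-1},{"dx":0.511,"dy":-0.461,"wz":22.5,"hand":-1},{"dx":0.511,"dy":-0.461,"wz":22.5,"hand":-1},{"dx":0.511,"dy":-0.461,"wz":22.5,"hand":-1},{"dx":0.511,"dy":-0.461,"wz":22.5,"hand":-1},{"dx":0.511,"dy":-0.461,"wz":22.5,"hand":-1},{"dx":0.511,"dy":-0.461,"wz":22.5,"hand":-1},{"dx":0.511,"dy":-0.461,"wz":22.5,"hand":-1},{"dx":0.511,"dy":-0.461,"wz":22.5,"hand":-1},{"dx":0.511,"dy":-0.461,"wz":22.5,"hand":-1},{"dx":0.511,"dy":-0.461,"wz":22.5,"hand":-1},{"dx":0.511,"dy":-0.461,"wz":22.5,"hand":-1},{"dx":0.511,"dy":-0.461,"wz":22.5,"hand":-1}]'
cat > w.py <<'E'
from h import *
np.set_printoptions(precision=4,suppress=True)
s=sensors.state(); print(s["time"],s["tool_pos"],rot(s["tool_rot"]),s["joint_pos"],s["contact_force"],s["gripper_width"])
import sys
img,X=cloud("wrist"); cv2.imwrite("pics/"+sys.argv[1],img[...,::-1]); X=X.reshape(-1,3); X=X[np.isfinite(X[:,0])]
C=np.array([.537,.0035]); r=np.hypot(*(X[:,:2]-C).T)
for z0,lo,hi in [(.110,0,.03),(.100,.03,.06)]:
    for off in (0,-.008):
        t=X[(abs(X[:,2]-z0-off)<.003)&(r<hi)&(r>=lo)]
        if len(t)>20: print(z0+off,len(t),"mid",(t.min(0)+t.max(0))/2,"mean",t.mean(0),cv2.minAreaRect(t[:,:2].astype(np.float32)))
E
python3 w.py w1.png
```

```text
0.8 [ 0.1941 -0.5941  0.2313] [[ 0.9505  0.3106 -0.    ]
 [ 0.3106 -0.9505 -0.0001]
 [-0.      0.0001 -1.    ]] [-1.374   0.0527  1.6129 -0.      1.476  -0.119 ] [ 0.1401  0.0804 -0.4248] 0.9989098629124074invalid input
```

View pics/w1.png

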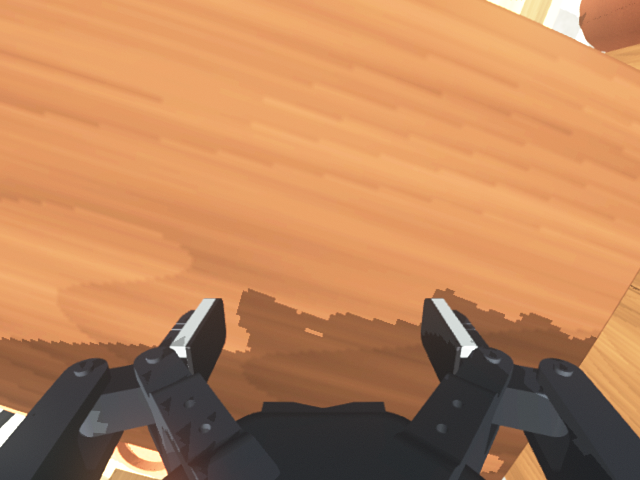

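The wrist view shows only bench planks and the open fingers, because the call was refused and nothing moved. I'll retry with every key given.

```bash
python3 -m pendant '[{"wx":0,"wy":0,"wz":2.5,"dx":0.028,"dy":-0.025,"dz":0,"hand":-1},{"wx":0,"wy":0,"wz":5,"dx":0.056,"dy":-0.050,"dz":0,"hand":-1}]'
```

```text
time: 1.02
tool_pos: [0.2314, -0.5292, 0.2309]
tool_rot: [-0.0, 0.994, 0.112, -0.0]
contact_force: [1.7, -0.2, 0.7]
gripper_width: 0.747
```

```bash
python3 -m pendant '[{"wx":0,"wy":0,"wz":1,"dx":0.028,"dy":-0.030,"dz":0,"hand":-1},{"wx":0,"wy":0,"wz":2,"dx":0.056,"dy":-0.060,"dz":0,"hand":-1},{"wx":0,"wy":0,"wz":3,"dx":0.084,"dy":-0.090,"dz":0,"hand":-1},{"wx":0,"wy":0,"wz":4,"dx":0.111,"dy":-0.120,"dz":0,"hand":-1},{"wx":0,"wy":0,"wz":6,"dx":0.139,"dy":-0.150,"dz":0,"hand":-1},{"wx":0,"wy":0,"wz":7,"dx":0.167,"dy":-0.180,"dz":0,"hand":-1},{"wx":0,"wy":0,"wz":8,"dx":0.195,"dy":-0.210,"dz":0,"hand":-1},{"wx":0,"wy":0,"wz":9,"dx":0.223,"dy":-0.239,"dz":0,"hand":-1},{"wx":0,"wy":0,"wz":10,"dx":0.251,"dy":-0.269,"dz":0,"hand":-1},{"wx":0,"wy":0,"wz":12,"dx":0.278,"dy":-0.299,"dz":0,"hand":-1},{"wx":0,"wy":0,"wz":13,"dx":0.306,"dy":-0.329,"dz":0,"hand":-1},{"wx":0,"wy":0,"wz":14,"dx":0.334,"dy":-0.359,"dz":0,"hand":-1},{"wx":0,"wy":0,"wz":15,"dx":0.362,"dy":-0.389,"dz":0,"hand":-1},{"wx":0,"wy":0,"wz":16,"dx":0.390,"dy":-0.419,"dz":0,"hand":-1},{"wx":0,"wy":0,"wz":17.5,"dx":0.4177,"dy":-0.449,"dz":0,"hand":-1},{"wx":0,"wy":0,"wz":17.5,"dx":0.4177,"dy":-0.449,"dz":0,"hand":-1},{"wx":0,"wy":0,"wz":17.5,"dx":0.4177,"dy":-0.449,"dz":0,"hand":-1}]'
python3 w.py w2.png
```

```text
time: 2.43
tool_pos: [0.5374, 0.0046, 0.2312]
tool_rot: [0.0, 0.999, -0.036, -0.0]
contact_force: [-0.1, -0.0, -0.6]
gripper_width: -0.003
2.4333 [0.5374 0.0046 0.2312] [[ 0.9973 -0.0728 -0.0005]
 [-0.0728 -0.9973 -0.0002]
 [-0.0005  0.0002 -1.    ]] [-0.1298 -0.1575  1.8154 -0.0002  1.4841  1.5139] [-0.0927 -0.0186 -0.6393] -0.002535021018377317
0.11 1607 mid [0.5351 0.002  0.1094] mean [0.5352 0.0021 0.109 ] ((0.5351690649986267, 0.0025571808218955994), (0.040995582938194275, 0.040902625769376755), 79.2046890258789)
0.10200000000000001 708 mid [0.537  0.0016 0.102 ] mean [0.5445 0.0017 0.102 ] ((0.5351991057395935, 0.0022359751164913177), (0.050492167472839355, 0.05007617175579071), 40.46565628051758)
0.1 704 mid [0.5371 0.0019 0.1003] mean [0.5432 0.0013 0.1013] ((0.5371848344802856, 0.00173895712941885), (0.011495564132928848, 0.10278890281915665), 85.73045349121094)
```

View pics/w2.png

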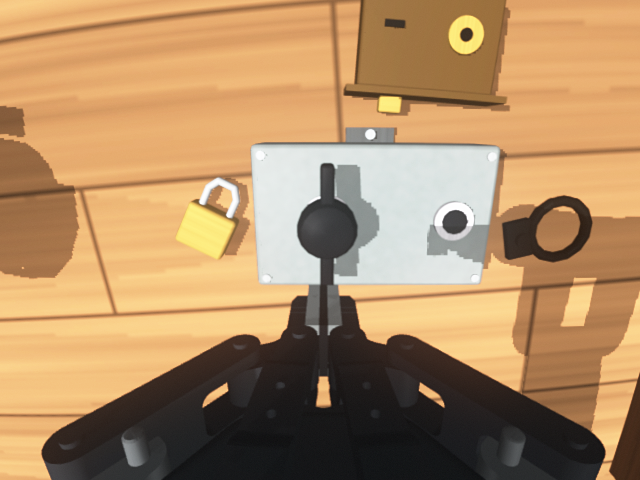

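The wrist view shows the head at (327,229) and the far wing at (327,170). The head centre is about (0.536, 0.0025), with the wings aligned with tool x. I'll descend and press gently.

```bash
python3 -m pendant '[{"wx":0,"wy":0,"wz":0,"dx":-0.001,"dy":0.002,"dz":0.035,"hand":-1},{"wx":0,"wy":0,"wz":0,"dx":-0.001,"dy":0.002,"dz":0.07,"hand":-1},{"wx":0,"wy":0,"wz":0,"dx":-0.001,"dy":0.002,"dz":0.1,"hand":-1},{"wx":0,"wy":0,"wz":0,"dx":-0.001,"dy":0.002,"dz":0.115,"hand":-1},{"wx":0,"wy":0,"wz":0,"dx":-0.001,"dy":0.002,"dz":0.119,"hand":-1},{"wx":0,"wy":0,"wz":0,"dx":-0.001,"dy":0.002,"dz":0.121,"hand":-1},{"wx":0,"wy":0,"wz":0,"dx":-0.001,"dy":0.002,"dz":0.123,"hand":-1},{"wx":0,"wy":0,"wz":0,"dx":-0.001,"dy":0.002,"dz":0.125,"hand":-1},{"wx":0,"wy":0,"wz":0,"dx":-0.001,"dy":0.002,"dz":0.127,"hand":-1},{"wx":0,"wy":0,"wz":0,"dx":-0.001,"dy":0.002,"dz":0.127,"hand":-1}]'
```

```text
time: 3.32
tool_pos: [0.5369, 0.0003, 0.1058]
tool_rot: [0.001, 0.999, -0.038, 0.001]
contact_force: [0.2, -2.0, 2.3]
gripper_width: -0.001
```

```bash
python3 -m pendant '[{"wx":0,"wy":0,"wz":0,"dx":0,"dy":0,"dz":0.001,"hand":-1},{"wx":0,"wy":0,"wz":0,"dx":0,"dy":0,"dz":0.002,"hand":-1},{"wx":0,"wy":0,"wz":0,"dx":0,"dy":0,"dz":0.002,"hand":-1}]'
```

```text
time: 3.57
tool_pos: [0.5365, 0.0007, 0.1029]
tool_rot: [0.0, 0.999, -0.038, 0.001]
contact_force: [1.1, -1.2, 2.7]
gripper_width: -0.002
```

```bash
python3 -m pendant '[{"wx":0,"wy":0,"wz":0,"dx":0,"dy":0,"dz":0.0005,"hand":-1},{"wx":0,"wy":0,"wz":0,"dx":0,"dy":0,"dz":0.001,"hand":-1},{"wx":0,"wy":0,"wz":0,"dx":0,"dy":0,"dz":0.001,"hand":-1}]'
```

```text
time: 3.82
tool_pos: [0.5364, 0.0008, 0.102]
tool_rot: [0.0, 0.999, -0.038, 0.001]
contact_force: [1.1, -1.6, 4.5]
gripper_width: 0.0
```

```bash
python3 -m pendant '[{"wx":0,"wy":0,"wz":0,"dx":0,"dy":0,"dz":0.0005,"hand":-1},{"wx":0,"wy":0,"wz":0,"dx":0,"dy":0,"dz":0.001,"hand":-1},{"wx":0,"wy":0,"wz":0,"dx":0,"dy":0,"dz":0.001,"hand":-1},{"wx":0,"wy":0,"wz":0,"dx":0,"dy":0,"dz":0.001,"hand":-1}]'
```

```text
time: 4.15
tool_pos: [0.5366, 0.0008, 0.1019]
tool_rot: [0.0, 0.999, -0.038, 0.001]
contact_force: [-1.0, -2.1, 10.0]
gripper_width: -0.003
```

The head is at its stop: z 0.102 with the force rising to 10 N. Next I lift, shift to the +y side of the outer wing (wing_a) and descend.

```bash
python3 -m pendant '[{"wx":0,"wy":0,"wz":0,"dx":0,"dy":0,"dz":-0.01,"hand":-1},{"wx":0,"wy":0,"wz":0,"dx":0,"dy":0,"dz":-0.03,"hand":-1},{"wx":0,"wy":0,"wz":0,"dx":0.021,"dy":-0.015,"dz":-0.04,"hand":-1},{"wx":0,"wy":0,"wz":0,"dx":0.042,"dy":-0.032,"dz":-0.04,"hand":-1},{"wx":0,"wy":0,"wz":0,"dx":0.042,"dy":-0.032,"dz":-0.04,"hand":-1},{"wx":0,"wy":0,"wz":0,"dx":0.042,"dy":-0.032,"dz":-0.04,"hand":-1}]'
python3 w.py w3.png
```

```text
time: 4.65
tool_pos: [0.5798, 0.0304, 0.1396]
tool_rot: [-0.0, 0.999, -0.038, -0.001]
contact_force: [-1.1, 0.3, -1.5]
gripper_width: -0.001
4.65 [0.5798 0.0304 0.1396] [[ 0.9971 -0.0755 -0.0023]
 [-0.0755 -0.9971  0.0006]
 [-0.0024 -0.0005 -1.    ]] [-0.0759  0.0232  1.8004  0.0005  1.3204  1.5703] [-1.099   0.3124 -1.4681] -0.0013780091151480314
0.10200000000000001 1277 mid [ 0.5422 -0.0029  0.1012] mean [ 0.5424 -0.0013  0.1011] ((0.5429626703262329, -0.0023904573172330856), (0.028994619846343994, 0.027365930378437042), 18.8179988861084)
0.092 712 mid [ 0.5779 -0.0004  0.092 ] mean [ 0.5785 -0.0004  0.0931] ((0.5779853463172913, -0.0007133861072361469), (0.01213410310447216, 0.023759625852108), 86.25453186035156)
```

View pics/w3.png

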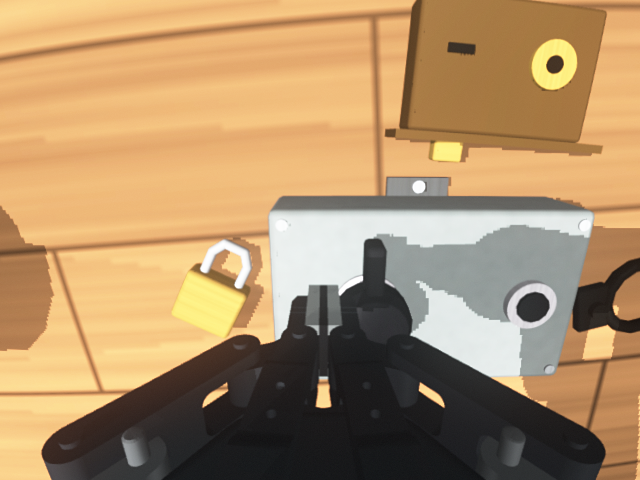

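The head is pressed and stays down: its top reads 0.101 and the wing top 0.093. The fingertip is about 10 mm clear of wing_a on its +y side. I'll descend and start the push.

```bash
python3 -m pendant '[{"wx":0,"wy":0,"wz":0,"dx":0,"dy":0,"dz":0.03,"hand":-1},{"wx":0,"wy":0,"wz":0,"dx":0,"dy":0,"dz":0.05,"hand":-1},{"wx":0,"wy":0,"wz":0,"dx":0,"dy":0,"dz":0.06,"hand":-1},{"wx":0,"wy":0,"wz":0,"dx":0,"dy":0,"dz":0.066,"hand":-1},{"wx":0,"wy":0,"wz":0,"dx":0,"dy":0,"dz":0.066,"hand":-1}]'
```

```text
time: 5.12
tool_pos: [0.5784, 0.0294, 0.0725]
tool_rot: [-0.0, 0.999, -0.039, -0.002]
contact_force: [-0.3, 0.3, -0.2]
gripper_width: 0.001
```

```bash
python3 -m pendant '[{"wx":0,"wy":0,"wz":0,"dx":0,"dy":0.006,"dz":0,"hand":-1},{"wx":0,"wy":0,"wz":0,"dx":0,"dy":0.0115,"dz":0,"hand":-1},{"wx":0,"wy":0,"wz":2.9,"dx":0.001,"dy":0.0136,"dz":0,"hand":-1},{"wx":0,"wy":0,"wz":5.7,"dx":0.0018,"dy":0.0158,"dz":0,"hand":-1},{"wx":0,"wy":0,"wz":8.6,"dx":0.0025,"dy":0.018,"dz":0,"hand":-1},{"wx":0,"wy":0,"wz":11.5,"dx":0.0032,"dy":0.0203,"dz":0,"hand":-1},{"wx":0,"wy":0,"wz":14.3,"dx":0.0037,"dy":0.0225,"dz":0,"hand":-1},{"wx":0,"wy":0,"wz":17.2,"dx":0.0042,"dy":0.0248,"dz":0,"hand":-1},{"wx":0,"wy":0,"wz":17.2,"dx":0.0042,"dy":0.0248,"dz":0,"hand":-1}]'
python3 - <<'E'
from h import *
s=sensors.state(); print(np.round(s["tool_pos"],4), np.round(s["contact_force"],1), np.round(s["ft_torque"],2))
for n in ("scene","side"):
    X=cloud(n)[1].reshape(-1,3); X=X[np.isfinite(X[:,0])]; r=np.hypot(X[:,0]-.536,X[:,1]-.0025)
    w=X[(abs(X[:,2]-.096)<.006)&(r>.032)&(r<.056)&(X[:,0]<.536)]
    if len(w)>5: m=np.median(w,0); print(n,len(w),m.round(4),"twist",-np.arctan2(m[1]-.0025,m[0]-.536)%(2*np.pi)-np.pi-.075)
E
```

```text
time: 5.87
tool_pos: [0.5839, 0.004, 0.0764]
tool_rot: [-0.001, 0.982, -0.188, 0.002]
contact_force: [1.1, 2.4, 0.9]
gripper_width: -0.003
[0.5839 0.004  0.0764] [1.1 2.4 0.9] [ 0.24 -0.1  -0.03]
side 89 [0.4958 0.021  0.0949] twist 0.35596394493316746
```

```bash
python3 -m pendant '[{"wx":0,"wy":0,"wz":2.9,"dx":0.001,"dy":0.0021,"dz":0.001,"hand":-1},{"wx":0,"wy":0,"wz":5.7,"dx":0.0018,"dy":0.0043,"dz":0.002,"hand":-1},{"wx":0,"wy":0,"wz":8.6,"dx":0.0025,"dy":0.0065,"dz":0.002,"hand":-1},{"wx":0,"wy":0,"wz":11.5,"dx":0.0032,"dy":0.0088,"dz":0.002,"hand":-1},{"wx":0,"wy":0,"wz":14.3,"dx":0.0037,"dy":0.011,"dz":0.002,"hand":-1},{"wx":0,"wy":0,"wz":17.2,"dx":0.0042,"dy":0.0133,"dz":0.002,"hand":-1},{"wx":0,"wy":0,"wz":20,"dx":0.0045,"dy":0.0157,"dz":0.002,"hand":-1},{"wx":0,"wy":0,"wz":22.9,"dx":0.0047,"dy":0.018,"dz":0.002,"hand":-1},{"wx":0,"wy":0,"wz":25.8,"dx":0.0047,"dy":0.0203,"dz":0.002,"hand":-1},{"wx":0,"wy":0,"wz":28.6,"dx":0.0047,"dy":0.0226,"dz":0.002,"hand":-1},{"wx":0,"wy":0,"wz":31.5,"dx":0.0045,"dy":0.025,"dz":0.002,"hand":-1},{"wx":0,"wy":0,"wz":31.5,"dx":0.0045,"dy":0.025,"dz":0.002,"hand":-1}]'
cat > t.py <<'E'
from h import *
s=sensors.state(); print(s["time"],np.round(s["tool_pos"],4), np.round(s["contact_force"],1), np.round(s["joint_pos"],2))
X0=np.load("side.npy").reshape(-1,3)
def m(X):
    X=X[np.isfinite(X[:,0])]; r=np.hypot(X[:,0]-.536,X[:,1]-.0025)
    w=X[(abs(X[:,2]-.097)<.006)&(r>.035)&(r<.058)&(X[:,0]<.536)]; w=w[w[:,2]>np.percentile(w[:,2],40)]
    t=X[(r<.009)&(X[:,2]>.095)&(X[:,2]<.115)]
    a=np.unwrap(-np.arctan2(w[:,1]-.0025,w[:,0]-.536)%(2*np.pi))
    return len(w),"ang",np.median(a).round(3),"wing top z",np.percentile(w[:,2],80).round(4),"top z",len(t),np.median(t[:,2]).round(4) if len(t) else None
img,X=cloud("side"); cv2.imwrite("pics/side_t.png",cv2.resize(img[150:330,240:480,::-1],(720,540)))
print("start",m(X0)); print("now",m(X.reshape(-1,3)))
E
python3 t.py
```

```text
time: 6.97
tool_pos: [0.5786, -0.0207, 0.0737]
tool_rot: [-0.001, 0.894, -0.447, 0.002]
contact_force: [2.0, 1.7, 1.9]
gripper_width: -0.0
6.9667 [ 0.5786 -0.0207  0.0737] [2.  1.7 1.9] [-0.16  0.09  1.85  0.    1.2   2.33]
start (61, 'ang', np.float64(3.263), 'wing top z', np.float64(0.1014), 'top z', 48, np.float64(0.1096))
now (63, 'ang', np.float64(4.057), 'wing top z', np.float64(0.1017), 'top z', 51, np.float64(0.1093))
```

Twist reads about 0.80 rad and the head top is back to 0.109. I'll push slightly further to be safe, check, then retreat.

```bash
python3 -m pendant '[{"wx":0,"wy":0,"wz":2.9,"dx":0.001,"dy":0.0021,"dz":0,"hand":-1},{"wx":0,"wy":0,"wz":4.6,"dx":0.0015,"dy":0.0034,"dz":0,"hand":-1},{"wx":0,"wy":0,"wz":4.6,"dx":0.0015,"dy":0.0034,"dz":0,"hand":-1},{"wx":0,"wy":0,"wz":4.6,"dx":0.0015,"dy":0.0034,"dz":0,"hand":-1},{"wx":0,"wy":0,"wz":4.6,"dx":0.0015,"dy":0.0034,"dz":0,"hand":-1}]'; python3 t.py
```

```text
time: 7.43
tool_pos: [0.5773, -0.0234, 0.0736]
tool_rot: [-0.001, 0.876, -0.482, 0.002]
contact_force: [4.0, 2.9, 2.5]
gripper_width: -0.003
7.4333 [ 0.5773 -0.0234  0.0736] [4.  2.9 2.5] [-0.17  0.09  1.85  0.    1.2   2.41]
start (61, 'ang', np.float64(3.263), 'wing top z', np.float64(0.1014), 'top z', 48, np.float64(0.1096))
now (60, 'ang', np.float64(4.107), 'wing top z', np.float64(0.1014), 'top z', 51, np.float64(0.1095))
```

View pics/side_t.png

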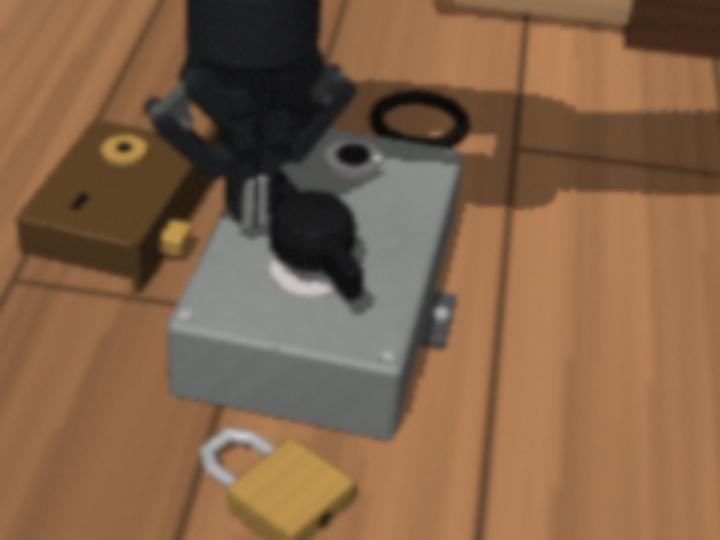

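The side crop shows the finger at (255,210) behind the wing and the near wing at (345,275), turned about 0.84 rad. The head is fully out, at 0.1095. I'll back off diagonally, clear of the wing's sweep, then go up.

```bash
python3 -m pendant '[{"wx":0,"wy":0,"wz":0,"dx":0.006,"dy":-0.006,"dz":0,"hand":-1},{"wx":0,"wy":0,"wz":0,"dx":0.018,"dy":-0.018,"dz":0,"hand":-1},{"wx":0,"wy":0,"wz":0,"dx":0.032,"dy":-0.032,"dz":0,"hand":-1},{"wx":0,"wy":0,"wz":0,"dx":0.034,"dy":-0.034,"dz":-0.02,"hand":-1},{"wx":0,"wy":0,"wz":0,"dx":0.034,"dy":-0.034,"dz":-0.055,"hand":-1},{"wx":0,"wy":0,"wz":0,"dx":0.034,"dy":-0.034,"dz":-0.09,"hand":-1},{"wx":0,"wy":0,"wz":0,"dx":0.034,"dy":-0.034,"dz":-0.13,"hand":-1},{"wx":0,"wy":0,"wz":0,"dx":0.034,"dy":-0.034,"dz":-0.15,"hand":-1},{"wx":0,"wy":0,"wz":0,"dx":0.034,"dy":-0.034,"dz":-0.15,"hand":-1},{"wx":0,"wy":0,"wz":0,"dx":0.034,"dy":-0.034,"dz":-0.15,"hand":-1}]'; python3 t.py
python3 - <<'E'
from h import *
for n in ("scene","side"):
    cams.grab_frame(n)
    for t in ["head_top","padlock","ring_handle","rim_lock"]:
        print(n,t,[(np.round(r["position"],3),round(r["score"],2)) for r in finder.look_for(n,t)[:1]])
E
```

```text
time: 8.32
tool_pos: [0.6232, -0.0348, 0.2238]
tool_rot: [0.0, 0.876, -0.482, 0.001]
contact_force: [0.2, -0.6, -0.7]
gripper_width: -0.001
8.3167 [ 0.6232 -0.0348  0.2238] [ 0.2 -0.6 -0.7] [-0.17  0.05  1.62 -0.    1.46  2.4 ]
start (61, 'ang', np.float64(3.263), 'wing top z', np.float64(0.1014), 'top z', 48, np.float64(0.1096))
now (58, 'ang', np.float64(3.271), 'wing top z', np.float64(0.1017), 'top z', 54, np.float64(0.1094))
scene head_top [(array([ 0.567, -0.   ,  0.104]), 0.55)]
scene padlock [(array([0.532, 0.128, 0.02 ]), 0.74)]
scene ring_handle [(array([ 0.493, -0.244,  0.009]), 0.85)]
scene rim_lock [(array([ 0.688, -0.103,  0.028]), 0.87)]
side head_top [(array([0.534, 0.013, 0.101]), 0.9)]
side padlock [(array([0.529, 0.138, 0.02 ]), 0.95)]
side ring_handle [(array([0.527, 0.14 , 0.019]), 0.71)]
side rim_lock [(array([ 0.682, -0.081,  0.03 ]), 0.84)]
```

View pics/side_t.png

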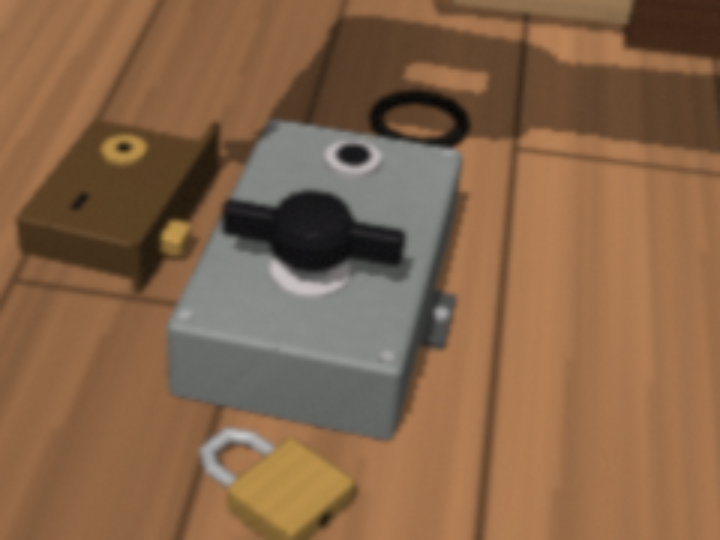

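The head (315,230) is back at rest and out, its wings at the starting angle. The hand is clear and the loose items lie where they were.

```bash
python3 -c "
from plant import job; print(job.job_done())"
```

```text
the job is handed in; nothing more can be done
None
```

The stop button test is done and handed in at about 8.5 s of the 43 s allowed; no verdict was reported.

**What I did:** With the fingers shut, I pressed the head to its stop. It held at z 0.102 while the force rose to 10 N, and it stayed down when I lifted off. I then pushed wing_a clockwise to about 0.84 rad at roughly 5 N or less, backed off clear of the wing and rose to z 0.22.

**Last checks:**
- **Head:** its top is at 0.1094 m, against 0.1096 m at the start. The wing angle is within 0.01 rad of the start.
- **Contact:** the force on the tool is about zero.
- **Start button:** the fingers stayed well away from it.
- **Loose items:** in the last picture the padlock, ring handle and rim lock look unmoved, and most network positions agree within 5 mm.

**Readings that disagreed:**
- The side camera's last ring_handle detection was really the padlock; the scene camera has the ring within 4 mm.
- The scene camera's last head_top reading was about 3 cm off, probably because the hand was in its view.
- The scene camera's rim lock reading has no good starting value to compare with, but the side camera's is unchanged within 1 mm.
- The first move call was refused because I left out some keys; nothing moved.

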